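# Close the bench dry-air filter: screw its lid down to snug

### The arm

A 6-joint arm with a two-finger parallel gripper is mounted at the origin on a cart in front of the work surface, level with it; the furniture and walls round the work are solid. World frame = base frame: x ahead of the robot, y to its left, z up, the work surface at z = 0. Lengths are in m, angles in rad, forces in N, time in s.
With the tool pointing down it reaches from about 0.35 to 0.85 m from the base axis. Payload 8.1 kg.
Tool frame: the origin (TCP) lies on the centre line of the jaws, within the pads' length; the fingertips stand tcp_to_tips ahead of it and the grasp point (between the pads) lies 5 mm behind it (tcp_to_tips is the distance from the TCP to the fingertips, in m); z points along the fingers, y is the line along which they close (so a half turn about z gives the same grasp; the last joint's range is limited). The gripper opens to 85 mm and grips with 20 to 120 N. Pads are 22 mm wide; open, the fingers measure 114 mm over their backs; the gripper's body (76 mm by 85 mm) begins 54 mm behind the grasp point. The pads swing forward as they close: fully open they stand 13 mm farther back than shut.
Start: joints at [1.104, 0.13, 1.488, -0, 1.523, -0.085], TCP at [0.224, 0.557, 0.245] pointing down, gripper open.
Joint ranges: [-2.96, 2.96], [-0.89, 2.26], [0.02, 2.5], [-1.34, 4.48], [0, 2.73], [-2.66, 2.66]. Speed limits (rad/s): [2.39, 2.39, 2.79, 3.14, 3.14, 3.14].

### API

Orientations are given as [roll, pitch, yaw] about the fixed x, y, z axes, in that order (R = Rz(yaw) Ry(pitch) Rx(roll)).
In Python, from cell import * gives the robot as it stands.
- The arm moves only by the shell command python3 -m jog 'ROWS' [FORCE]. ROWS is a JSON object of lists of equal length, an entry for each row: "dr": the turn, a rotation vector about the world's x, y, z in rad, a list of three; "slide": the shift along the world's x, y, z in mm, a list of three; "jaw": the closure, from -1 (fully open) to 1 (shut). In form: {"dr": [[wx, wy, wz], ...], "slide": [[dx, dy, dz], ...], "jaw": [jaw, ...]}. A call has 1 to 12 rows; each row is the pose to reach, as a shift and turn from the pose commanded when the call began; what a row does not reach only later rows make up. A row lasts 1/10 s, in which the tool goes at most 50 mm and 8.59 degrees, less where a joint would pass 70% of its speed; a pose out of reach is approached as far as the arm can. A call with a gripper value outside its range is refused whole. The fingers move at their own pace and stop on an object; FORCE is the grip in N (left out, the last holds). Time passes only in rows, so rows that repeat a pose let the fingers close. It gives the time, the measured TCP pose, the force, the opening and the grip force at its end, in the units of the state.
- state(): the state, without advancing time (a new reading comes with each control period).
- grab_frame(name): name is "scene" or "top" or "wrist"; returns a dict with "img" (420x560x3 uint8, red, green, blue), "mtx" (3x3 intrinsics, pixels), "world_from_camera" (4x4, takes a point from camera to world coordinates). Camera axes: x right, y up, looking along -z (the intrinsics and any distortion apply to the point x, -y, -z); pixel columns grow to the right and rows downward; lengths in m; the calibration is good to about 2 mm. A picture is of the moment at which its call begins. There is no depth.
- job_done(): hands the job in; it is judged then, once.
The state is a dict: "t": time; "joint_positions": joint angles; "joint_vel": joint speeds; "joint_efforts": joint torques, N m; "eef_pos": TCP position; "orientation": TCP orientation; "wrist_force": force on the tool from outside, world axes, zero at the start; "ft_torque": the same for the moment, N m; "gripper_width": finger opening in m; "grasp_force": force on a finger pad.
Only numpy, scipy, OpenCV 4.12 (cv2) and the standard library are available. Lean on these libraries where they do the work, as an engineer would, in place of code of your own. Each camera call takes 0.05 s, during which the arm holds its last target. There are 200 camera calls.

### The job

A fresh element has just gone into the dry-air filter on the bench. Close it: set the blue screw lid squarely on the filter's threaded neck and screw it clockwise until it is snug on the orange gasket, a hand-tight of about 0.5 N m, without ever overtightening it and crushing the gasket. Then let go, and leave the other things on the bench where they are.

Things in the scene. Friction and masses are not known exactly. Their poses are not given: they have to be found in the camera images.
- lid: blue screw lid, loose, standing skirt down on the desk left of the filter: round, knurled side, white disc and three white ticks on its flat top; 56 mm across, 28 mm tall, about 160 g. Origin: centre of its lower edge, z up (top at 28 mm). It may be gripped firmly across its 56 mm side at any yaw. Hollow below: the skirt is 53 mm wide inside and 11.6 mm deep.
- lug (a point): middle of one of the lid's three thread lugs, on the lid's +x axis 23.7 mm out and 2.4 mm above the lower edge; the others stand at +120 and -120 degrees, a white tick on top over each. A lug is 24 degrees long and 2.6 mm thick, sloped as the thread; between the lugs there is a 42 mm wide opening.
- canister: bench dry-air filter, bolted down: aluminium foot 104 x 84 x 8 mm (x, y), aluminium base with a brass hose barb to its +y and -y (reaching 59 mm from the axis, 31 mm high), clear bowl 51 mm across with the white element, black collar 54 mm across up to 94 mm, black threaded neck above. Origin: on its axis at desk level, z up.
- rim (a point): centre of the neck's rim, on the canister's axis 110 mm above the desk. Outside the neck (40 mm across) runs a right-hand three-start thread, 50 mm over its ribs, lead 21 mm a turn: the lid goes down 3.34 mm a radian, clockwise seen from above. Set down level it first rests on the ribs, its lower edge 1 to 8 mm below the rim, and follows them down when turned under a light push of 3 to 8 N.
- thread_start (a point): beginning of one rib, on the canister's +x side, 22.6 mm from the axis and 1.5 mm below the rim; the others begin at +120 and -120 degrees. Each runs clockwise and down for 150 degrees. Started with lugs 25 to 35 degrees anticlockwise of these beginnings, the lid is snug after 0.9 to 2.1 rad; from other yaws up to 2.1 rad more. Till it meets the gasket it runs almost free (0.1 N m).
- gasket: seat of the orange gasket on the rim, 34 mm across; origin on the axis in the rim's plane. The ring stands 1.2 to 4.3 mm proud, not measured, so the angle where the lid grows tight must be felt: torque then rises about 2 N m a radian. Read it as the lid creeps on in small steps (after a stop friction hides it). 1 N m gives about 95 N on the gasket; snug is 25 to 68 N, crushed is over 95 N.
- multimeter: multimeter, black and yellow, 137 x 70 x 39 mm, lying on the desk nearer the robot; origin centre of its underside
- amber_tape: roll of amber tape lying flat, 62 mm across, 13 mm tall, beyond the filter; origin centre of its underside
- side_cutters: side cutters with red handles, 117 x 43 x 10 mm, lying on the desk; origin centre of the underside
- pen_1: white and red marker pen, 135 mm long, lying on the desk; origin centre of the underside
Not all that is in view belongs to the job. Of the things that look like the lid, the middle-sized one is meant.

How it is judged:
By the outcome, as a careful person would: the job done as asked, in the order asked, and still so for the second after the job is handed in, with the robot touching nothing.
It also fails if it takes over 72 s, if anything falls off the work surface, if the arm or the gripper's body presses on something with over 40 N, if the wrist force passes 120 N, or if a joint passes its speed limit or range.

## Working session

There is one attempt and no reset: what is moved stays moved. The work goes in short steps, Python scripts to look and compute and a shell command to move; the robot and the scene stay as the last step left them, time stands still between calls to the robot, and variables do not carry over. Pictures are saved under pics/ and viewed, at most 10 in all, crops included, and the job is handed in when it is done.

```bash
mkdir -p pics; ls; python3 - <<'E'
from cell import *
import cv2,numpy as np,pickle
s=state();print(s)
fr={n:grab_frame(n) for n in("scene","top")}
pickle.dump(fr,open("f0.pkl","wb"))
for n,f in fr.items():
    cv2.imwrite(f"pics/{n}0.png",f["img"][:,:,::-1]);print(n,f["mtx"].round(1).tolist(),f["world_from_camera"].round(3).tolist(),[k for k in f])
E
```

```text
pics
{'t': 0.0, 'joint_positions': array([ 1.10358829e+00,  1.31142154e-01,  1.48930052e+00, -1.53083343e-05,
        1.52299575e+00, -8.53939513e-02]), 'joint_vel': array([ 0.00135127,  0.00053689, -0.0005437 ,  0.00124336,  0.00114116,
       -0.00069145]), 'joint_efforts': array([ 7.15033966e-04, -5.69367313e+01, -5.00575376e+01, -2.08996385e-04,
        1.38986195e-02,  3.61900914e-05]), 'eef_pos': array([0.22330387, 0.55632655, 0.2442441 ]), 'orientation': array([-3.13975230e+00, -1.42192550e-04,  2.75977918e+00]), 'wrist_force': array([-0.56993133,  0.64132282, -0.46481323]), 'ft_torque': array([-0.06669757,  0.01712824,  0.01601275]), 'grasp_force': 0.0, 'gripper_width': 0.08556389422419271}
scene [[492.1, 0.0, 276.5], [0.0, 492.1, 208.9], [0.0, 0.0, 1.0]] [[0.873, 0.227, -0.431, 0.068], [-0.487, 0.401, -0.776, -0.675], [-0.003, 0.888, 0.46, 0.624], [0.0, 0.0, 0.0, 1.0]] ['img', 'mtx', 'world_from_camera']
top [[539.9, 0.0, 277.9], [0.0, 539.9, 205.6], [0.0, 0.0, 1.0]] [[-0.022, 0.984, -0.174, 0.362], [-1.0, -0.022, 0.003, 0.205], [-0.001, 0.174, 0.985, 1.182], [0.0, 0.0, 0.0, 1.0]] ['img', 'mtx', 'world_from_camera']
```

View pics/scene0.png

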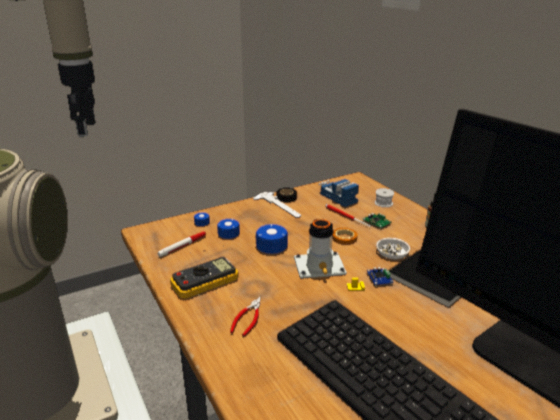

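View pics/top0.png

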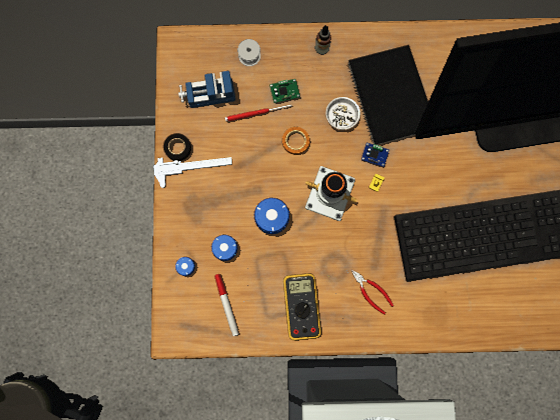

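Lid candidates in top view: large (272,216), about 37 px across; middle (224,247), about 26 px, or 56 mm at 461 px/m; small (185,266), about 19 px. The middle one fits both "middle-sized" and 56 mm. The canister is at (334,185), and its foot is turned.

```bash
cat > h.py <<'E'
import cv2,numpy as np,pickle
def ray(f,u,v):
    K=f["mtx"];T=np.array(f["world_from_camera"])
    d=T[:3,:3]@np.array([(u-K[0,2])/K[0,0],-(v-K[1,2])/K[1,1],-1]);return T[:3,3],d
def onz(f,u,v,z):
    o,d=ray(f,u,v);return o+d*(z-o[2])/d[2]
def proj(f,p):
    T=np.array(f["world_from_camera"]);c=T[:3,:3].T@(np.array(p)-T[:3,3]);K=f["mtx"]
    return np.array([K[0,0]*c[0]/-c[2]+K[0,2],K[1,1]*-c[1]/-c[2]+K[1,2]])
def crosspt(a,b):
    (o1,d1),(o2,d2)=a,b
    t=np.linalg.lstsq(np.c_[d1,-d2],o2-o1,rcond=None)[0];p,q=o1+d1*t[0],o2+d2*t[1];return (p+q)/2,np.linalg.norm(p-q)
def blobs(img,lo,hi,amin=20):
    m=cv2.inRange(cv2.cvtColor(img,cv2.COLOR_RGB2HSV),lo,hi)
    return [c for c in cv2.findContours(m,cv2.RETR_EXTERNAL,cv2.CHAIN_APPROX_NONE)[0] if cv2.contourArea(c)>amin]
E
python3 - <<'E'
from h import *
fr=pickle.load(open("f0.pkl","rb"))
for n in fr:
    f=fr[n];im=np.ascontiguousarray(f["img"])
    for name,lo,hi in(("blue",(105,120,60),(125,255,255)),("orange",(5,150,120),(14,255,255))):
        for c in blobs(im,lo,hi):
            (u,v),(a,b),_=cv2.minAreaRect(c)
            M=c.reshape(-1,2);M=(M.min(0)+M.max(0))/2
            if max(a,b)>60: continue
            z=.028 if name=="blue" else .112
            p=onz(f,u,v,z);print(n,name,round(u),round(v),round(a,1),round(b,1),p.round(4))
f=fr["top"]["img"]
a=cv2.resize(f[220:275,160:260],None,fx=6,fy=6,interpolation=cv2.INTER_CUBIC)[:300]
b=cv2.resize(f[155:230,295:370],None,fx=6,fy=6,interpolation=cv2.INTER_CUBIC)[:, :]
a=cv2.copyMakeBorder(a,0,300,0,0,cv2.BORDER_CONSTANT)[:450]
a=cv2.resize(a,(350,450*350//600)) if 0 else a
s=np.hstack([a[:,150:500],b]);print(s.shape)
cv2.imwrite("pics/crop.png",s[:,:,::-1])
E
```

```text
scene blue 378 279 22.2 8.7 [ 0.6576 -0.0463  0.028 ]
scene blue 272 238 27.0 29.0 [0.5424 0.2037 0.028 ]
scene blue 228 228 17.0 20.0 [0.4726 0.2979 0.028 ]
scene blue 202 219 12.0 13.0 [0.434  0.3755 0.028 ]
scene orange 249 323 3.6 29.4 [ 0.3211 -0.129   0.112 ]
scene orange 236 318 5.1 31.4 [ 0.3088 -0.108   0.112 ]
scene orange 341 209 29.5 3.1 [0.6739 0.1147 0.112 ]
top blue 185 266 17.4 17.9 [0.4406 0.4027 0.028 ]
top blue 224 247 24.0 24.0 [0.479 0.319 0.028]
top blue 272 216 35.0 33.0 [0.5451 0.2159 0.028 ]
top blue 375 154 23.4 17.4 [ 0.6764 -0.015   0.028 ]
top blue 189 92 19.3 5.6 [0.8304 0.3952 0.028 ]
top blue 209 84 21.1 7.4 [0.8484 0.3505 0.028 ]
top blue 227 82 20.9 7.2 [0.8541 0.3102 0.028 ]
top orange 335 182 17.0 18.0 [0.5966 0.085  0.112 ]
top orange 296 140 25.0 27.0 [0.6889 0.1625 0.112 ]
(450, 800, 3)
```

View pics/crop.png

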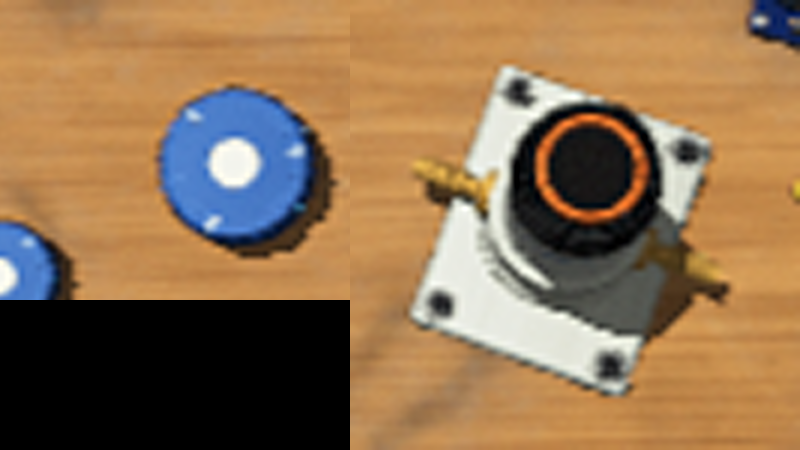

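The crop shows the middle lid with its white disc and three ticks at crop (193,115), (297,150) and (212,222). The canister's long axis points up-right, so its yaw is about -20° or 160°. Next I'll measure precisely and check the tool geometry.

```bash
python3 - <<'E'
import cell
print([k for k in dir(cell) if not k.startswith('__')], getattr(cell,'tcp_to_tips',None))
from cell import *
from h import *
from scipy.spatial.transform import Rotation as R
fr=pickle.load(open("f0.pkl","rb"))
def cen(c): m=cv2.moments(c);return m["m10"]/m["m00"],m["m01"]/m["m00"]
t=fr["top"];im=t["img"]
D={}
for n,(u0,v0) in(("top",(224,247)),("scene",(228,228))):
    for c in blobs(fr[n]["img"],(0,0,140),(180,70,255),3):
        u,v=cen(c)
        if np.hypot(u-u0,v-v0)<14: print(n,round(u,1),round(v,1),cv2.contourArea(c),onz(fr[n],u,v,.028).round(4)); 
        if np.hypot(u-u0,v-v0)<6: D[n]=ray(fr[n],u,v)
if len(D)==2: print("lid disc",crosspt(D["top"],D["scene"]))
# ticks by crop pixel
d=onz(t,160+(150+235)/6,220+163/6,.028)
for x,y in((193,115),(297,150),(212,222)):
    p=onz(t,160+(150+x)/6,220+y/6,.028)-d;print("tick",np.degrees(np.arctan2(p[1],p[0])).round(1),np.hypot(*p[:2]).round(4))
# gasket: ellipse of orange, both views
G={}
for n,(u0,v0) in(("top",(335,182)),("scene",(320,224))):
    for c in blobs(fr[n]["img"],(3,130,80),(16,255,255),8):
        u,v=c.reshape(-1,2).mean(0)
        if np.hypot(u-u0,v-v0)<12:
            e=cv2.fitEllipse(c);print(n,np.round(e[0],1),np.round(e[1],1),onz(fr[n],*e[0],.112).round(4));G[n]=ray(fr[n],*e[0])
if len(G)==2: print("gasket",crosspt(G["top"],G["scene"]))
# foot corners at z=8mm
for a,b in(((505-350,67),(412-350,315)),((710-350,140),(628-350,395))):
    p=onz(t,295+a[0]/6,155+a[1]/6,.008);q=onz(t,295+b[0]/6,155+b[1]/6,.008);print("foot edge",p[:2],q[:2],np.linalg.norm(p-q),np.degrees(np.arctan2(*(p-q)[1::-1])))
w=grab_frame("wrist");s=state();Rt=R.from_euler("xyz",s["orientation"]).as_matrix();W=np.array(w["world_from_camera"])
print("cam in tool",(Rt.T@(W[:3,3]-s["eef_pos"])).round(3),(Rt.T@W[:3,:3]).round(2).tolist(),w["mtx"][0,0])
E
```

```text
['PlanningError', 'grab_frame', 'job_done', 'state', 'tcp_to_tips'] 0.014
top 223.5 246.5 41.5 [0.4801 0.32   0.028 ]
scene 227.7 223.4 15.0 [0.4825 0.3218 0.028 ]
lid disc (array([0.4806697 , 0.31956348, 0.02946102]), np.float64(0.001594824661543166))
tick 40.4 0.0231
tick -79.4 0.0226
tick 158.3 0.0224
foot edge [0.65749148 0.10348954] [0.56444013 0.14106516] 0.10035178292793982 -21.989640080361685
foot edge [0.62790955 0.02838062] [0.53295228 0.06289634] 0.10103572132776278 -19.975539082693654
cam in tool [ 0.066 -0.    -0.129] [[-0.0, 0.97, 0.26], [1.0, -0.0, 0.0], [0.0, 0.26, -0.97]] 305.62613309179716
```

```bash
python3 -m jog '{"dr":[[0,0,0],[0,0,0],[0,0,0],[0,0,0],[0,0,0],[0,0,0],[0,0,0],[0,0,0],[0,0,0],[0,0,0],[0,0,0],[0,0,0]],"slide":[[31,-39,0],[62,-78,0],[93,-118,0],[124,-157,0],[155,-196,0],[186,-235,0],[217,-275,0],[248,-314,0],[280,-353,0],[311,-392,0],[342,-432,0],[373,-471,0]],"jaw":[-1,-1,-1,-1,-1,-1,-1,-1,-1,-1,-1,-1]}'
python3 -m jog '{"dr":[[0,0,0],[0,0,0],[0,0,0],[0,0,0]],"slide":[[0,0,-10],[0,0,-15],[0,0,-15],[0,0,-15]],"jaw":[-1,-1,-1,-1]}'
python3 - <<'E'
from cell import *
from h import *
f=grab_frame("wrist");pickle.dump((f,state()),open("w1.pkl","wb"))
im=f["img"]
c=proj(f,[.596,.085,.105]);print(c,state()["wrist_force"],state()["ft_torque"])
u,v=int(c[0]),int(c[1])
cr=im[max(0,v-60):v+60,max(0,u-70):u+70].astype(float)
cr=(255*np.clip(cr/110,0,1)**.5).astype(np.uint8)
cr=cv2.resize(cr,None,fx=5,fy=5,interpolation=cv2.INTER_CUBIC)
cv2.imwrite("pics/w1c.png",cr[:,:,::-1]);print(cr.shape)
E
```

```text
t: 1.35
eef_pos: [0.5966, 0.0848, 0.245]
orientation: [-3.142, -0.0, 2.76]
wrist_force: [0.7, 0.4, 0.4]
gripper_width: 0.0858
grasp_force: 0.0
t: 1.75
eef_pos: [0.595, 0.088, 0.2302]
orientation: [-3.142, -0.001, 2.761]
wrist_force: [-0.3, -0.2, -0.3]
gripper_width: 0.0851
grasp_force: 0.0
[279.96671138 209.96675169] [ 0.14790934 -0.79172468  0.34894549] [ 0.03080559  0.04312493 -0.0182874 ]
(600, 700, 3)
```

View pics/w1c.png

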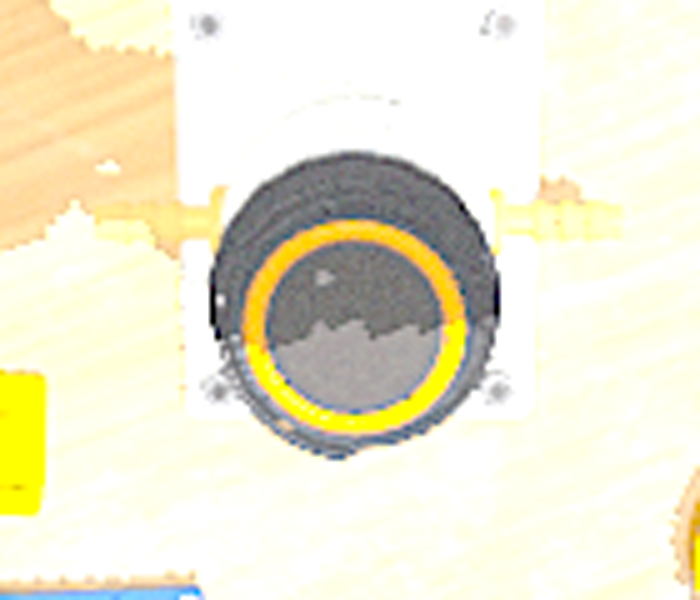

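The wrist crop shows the gasket ring centred at about (355,328), and the silhouette steps at the bottom near (350,455), which may be a rib start. I'll stretch the dark range for a closer look.

```bash
python3 - <<'E'
from h import *
f,s=pickle.load(open("w1.pkl","rb"))
im=f["img"]
# gasket centre
for c in blobs(im,(3,130,80),(20,255,255),60):
    if len(c)>5:
        e=cv2.fitEllipse(c)
        if np.hypot(e[0][0]-280,e[0][1]-210)<25: print("gasket",e,[onz(f,*e[0],z).round(4) for z in(.111,.114)])
u,v=281,212
cr=im[v-36:v+36,u-40:u+40].astype(np.float32).mean(2)
cr=cv2.resize(cr,None,fx=8,fy=8,interpolation=cv2.INTER_LANCZOS4)
print(np.percentile(cr,[2,10,30,50]))
a=np.clip((cr-5)/45,0,1)**.7*255
cv2.imwrite("pics/w1d.png",a.astype(np.uint8));print(a.shape)
E
```

```text
[16.3138073  22.4298933  44.69078789 98.63618851]
(576, 640)
```

View pics/w1d.png

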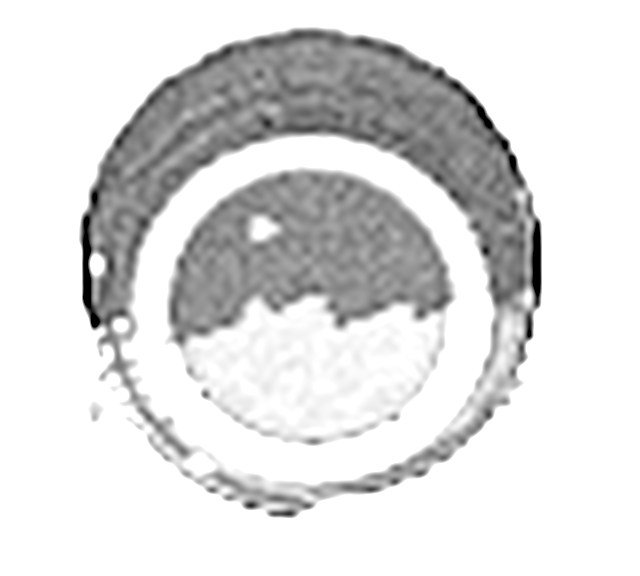

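The rib begins at the image bottom, around (305,505), and runs clockwise to the left. So the canister's +x is about -21°, and the lugs should start near +9° (mod 120). Lid lugs are at 40°, so the lid needs a -31° turn. I'll grip at tool yaw 246° to leave wrist range, and go to the lid now.

```bash
python3 -m jog '{"dr":[[0,0,0.13],[0,0,0.26],[0,0,0.39],[0,0,0.52],[0,0,0.65],[0,0,0.78],[0,0,0.91],[0,0,1.04],[0,0,1.17],[0,0,1.3],[0,0,1.43],[0,0,1.536]],"slide":[[-10,20,0],[-20,40,0],[-30,60,0],[-40,80,0],[-50,100,-10],[-60,120,-20],[-70,140,-30],[-80,160,-40],[-90,180,-50],[-100,200,-65],[-110,220,-80],[-117,235,-95]],"jaw":[-1,-1,-1,-1,-1,-1,-1,-1,-1,-1,-1,-1]}'
python3 -m jog '{"dr":[[0,0,0],[0,0,0],[0,0,0]],"slide":[[0,0,0],[0,0,0],[0,0,0]],"jaw":[-1,-1,-1]}'
python3 - <<'E'
from cell import *
from h import *
f=grab_frame("wrist");s=state();pickle.dump((f,s),open("w2.pkl","wb"))
im=f["img"];print(s["eef_pos"],s["orientation"],s["joint_positions"].round(2),proj(f,[.48,.32,.028]))
for c in blobs(im,(0,0,150),(180,70,255),20):
    m=cv2.moments(c);u,v=m["m10"]/m["m00"],m["m01"]/m["m00"]
    p=onz(f,u,v,.028)
    if np.hypot(p[0]-.48,p[1]-.32)<.03: print(round(u,1),round(v,1),cv2.contourArea(c),p.round(4))
for c in blobs(im,(105,120,40),(125,255,255),800):
    e=cv2.fitEllipse(c);print("blue",e,onz(f,*e[0],.028).round(4))
cv2.imwrite("pics/w2.png",im[:,:,::-1])
E
```

```text
t: 3.0
eef_pos: [0.4776, 0.324, 0.1357]
orientation: [-3.141, 0.001, -1.98]
wrist_force: [0.0, -0.5, -0.6]
gripper_width: 0.0855
grasp_force: 0.0
t: 3.3
eef_pos: [0.4795, 0.3218, 0.1367]
orientation: [-3.14, 0.001, -1.989]
wrist_force: [-0.2, 1.0, -0.3]
gripper_width: 0.0853
grasp_force: 0.0
[0.47971009 0.32164171 0.13673341] [-3.14008938e+00  1.55877784e-03 -1.98929113e+00] [ 0.5   0.14  1.67 -0.    1.32 -2.22] [280.82912876 211.45821953]
279.6 209.9 344.0 [0.4804 0.3184 0.028 ]
blue ((354.9252014160156, 270.9547424316406), (41.418418884277344, 47.98411560058594), 167.56239318847656) [0.4438 0.3934 0.028 ]
blue ((279.9224548339844, 205.88504028320312), (65.53296661376953, 67.09767150878906), 159.66363525390625) [0.4788 0.3155 0.028 ]
blue ((142.52163696289062, 120.17268371582031), (103.51815032958984, 116.80397033691406), 120.58600616455078) [0.5455 0.2137 0.028 ]
```

View pics/w2.png

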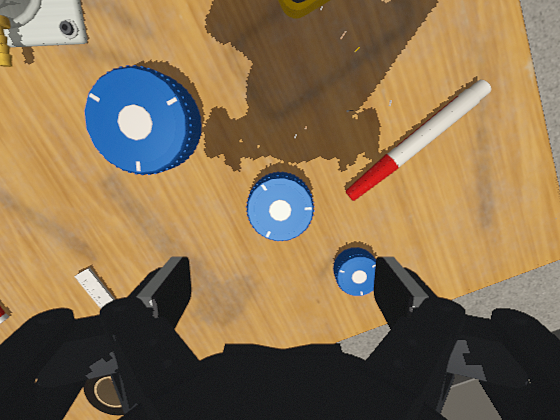

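The wrist view shows the lid disc at (280,210), i.e. world (0.480,0.3185), with ticks at (265,187), (309,209) and (267,235). That puts the lugs at about 39°, agreeing with the top view. Both fingers have clear space, so I'll descend.

```bash
python3 -m jog '{"dr":[[0,0,0],[0,0,0],[0,0,0],[0,0,0],[0,0,0],[0,0,0]],"slide":[[1,-1.5,-30],[1,-1.5,-60],[1,-1.5,-90],[1,-1.5,-105],[1,-1.5,-105],[1,-1.5,-105]],"jaw":[-1,-1,-1,-1,-1,-1]}'
```

```text
t: 3.95
eef_pos: [0.4807, 0.3204, 0.0315]
orientation: [-3.141, 0.001, -1.988]
wrist_force: [-0.6, 0.8, 1.0]
gripper_width: 0.0854
grasp_force: 0.0
```

```bash
python3 -m jog '{"dr":[[0,0,0],[0,0,0],[0,0,0],[0,0,0],[0,0,0],[0,0,0],[0,0,0],[0,0,0],[0,0,0],[0,0,0],[0,0,0],[0,0,0]],"slide":[[0,-1,-8],[0,-1,-15.5],[0,-1,-15.5],[0,-1,-15.5],[0,-1,-15.5],[0,-1,-15.5],[0,-1,-15.5],[0,-1,-15.5],[0,-1,-15.5],[0,-1,-15.5],[0,-1,-15.5],[0,-1,-15.5]],"jaw":[-1,-1,0.5,0.5,0.5,0.5,0.5,0.5,0.5,0.5,0.5,0.5]}' 80
python3 - <<'E'
from cell import *
import cv2
f=grab_frame("wrist");s=state();print(s)
cv2.imwrite("pics/w3.png",f["img"][:,:,::-1])
E
```

```text
t: 5.15
eef_pos: [0.4803, 0.3196, 0.0154]
orientation: [-3.141, 0.001, -1.987]
wrist_force: [-0.5, 0.4, 6.9]
gripper_width: 0.0542
grasp_force: 84.4
{'t': 5.2, 'joint_positions': array([ 4.98171511e-01,  2.97492638e-01,  1.74162099e+00,  1.90832254e-05,
        1.10136096e+00, -2.22687291e+00]), 'joint_vel': array([ 4.26755492e-05, -6.96454366e-04, -2.17133624e-04,  8.49323402e-05,
        4.65082265e-04,  2.71546330e-04]), 'joint_efforts': array([-1.76889030e-01, -5.48082697e+01, -4.00558841e+01, -1.52023905e-01,
       -1.51125449e-01,  9.97178431e-03]), 'eef_pos': array([0.48028914, 0.31953475, 0.01542315]), 'orientation': array([-3.14092412e+00,  8.96329656e-04, -1.98735289e+00]), 'wrist_force': array([0.31433943, 0.53103974, 5.63546777]), 'ft_torque': array([ 0.04825437,  0.11949721, -0.02246943]), 'grasp_force': 84.37937738606706, 'gripper_width': 0.05367230343607579}
```

View pics/w3.png

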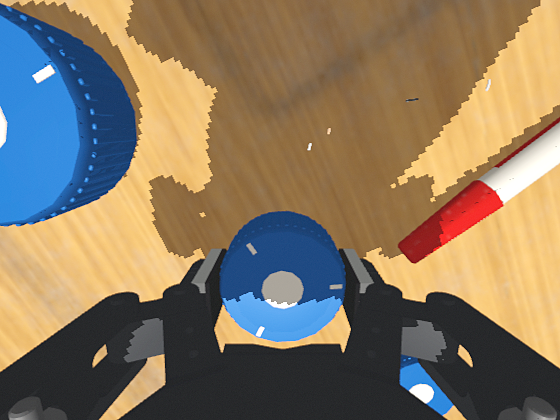

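Gripped: the lid is between the pads with its disc at about (283,290). The tip is nearly flush with the desk, so the lid edge is about 15.5 mm below the TCP. I'll refine the neck axis from the saved wrist view while I lift.

```bash
python3 - <<'E'
from h import *
f,s=pickle.load(open("w1.pkl","rb"))
for c in blobs(f["img"],(3,150,100),(35,255,255),60):
    if len(c)>20:
        e=cv2.fitEllipse(c);
        if np.hypot(e[0][0]-281,e[0][1]-213)<12: print("gasket",np.round(e[0],1),np.round(e[1],1),[onz(f,*e[0],z).round(4) for z in(.111,.114)])
        G=ray(f,*e[0]) if np.hypot(e[0][0]-281,e[0][1]-213)<12 else None
        if G is not None:
            t=pickle.load(open("f0.pkl","rb"))["top"]
            print(crosspt(G,ray(t,334.8,182.2)))
E
python3 -m jog '{"dr":[[0,0,0],[0,0,0],[0,0,0],[0,0,0],[0,0,0],[0,0,0]],"slide":[[0,0,20],[0,0,50],[0,0,90],[0,0,130],[0,0,160],[0,0,160]],"jaw":[0.5,0.5,0.5,0.5,0.5,0.5]}'
```

```text
gasket [279.4 214.1] [41.9 43.5] [array([0.5977, 0.0838, 0.111 ]), array([0.5969, 0.0842, 0.114 ])]
(array([0.59589092, 0.08534287, 0.11814452]), np.float64(0.0013575823646047693))
t: 5.8
eef_pos: [0.4823, 0.3206, 0.1803]
orientation: [-3.136, 0.007, -1.987]
wrist_force: [0.4, 1.2, -1.4]
gripper_width: 0.0538
grasp_force: 84.4
```

```bash
python3 -m jog '{"dr":[[0,0,-0.06],[0,0,-0.12],[0,0,-0.18],[0,0,-0.24],[0,0,-0.3],[0,0,-0.36],[0,0,-0.42],[0,0,-0.48],[0,0,-0.53],[0,0,-0.53],[0,0,-0.53],[0,0,-0.53]],"slide":[[13,-26,0],[26,-52,0],[39,-78,0],[52,-104,0],[65,-130,0],[78,-156,0],[91,-182,0],[104,-208,0],[116,-235,0],[116,-235,0],[116,-235,0],[116,-235,0]],"jaw":[0.5,0.5,0.5,0.5,0.5,0.5,0.5,0.5,0.5,0.5,0.5,0.5]}'
python3 - <<'E'
from cell import *
from h import *
fr={n:grab_frame(n) for n in("scene","top")};s=state();pickle.dump((fr,s),open("f2.pkl","wb"))
print(s["eef_pos"],s["orientation"],s["wrist_force"],s["ft_torque"],s["joint_positions"].round(2))
E
```

```text
t: 7.0
eef_pos: [0.5949, 0.0849, 0.1736]
orientation: [3.14, -0.001, -2.516]
wrist_force: [-0.3, 0.1, -2.1]
gripper_width: 0.0537
grasp_force: 84.5
[0.59517211 0.08522854 0.17424191] [ 3.14089150e+00 -6.75531606e-04 -2.51578391e+00] [ 0.52496532  0.51136959 -2.24014989] [ 0.03549157 -0.02656166 -0.014869  ] [ 0.06  0.18  1.57  0.    1.4  -2.14]
```

```bash
python3 -m jog '{"dr":[[0,0,0],[0,0,0],[0,0,0],[0,0,0],[0,0,0],[0,0,0]],"slide":[[1.3,-0.7,-15],[1.3,-0.7,-30],[1.3,-0.7,-40],[1.3,-0.7,-44],[1.3,-0.7,-44],[1.3,-0.7,-44]],"jaw":[0.5,0.5,0.5,0.5,0.5,0.5]}'
python3 -m jog '{"dr":[[0,0,0],[0,0,0],[0,0,0],[0,0,0],[0,0,0]],"slide":[[0,0,-1],[0,0,-2],[0,0,-3],[0,0,-4],[0,0,-5]],"jaw":[0.5,0.5,0.5,0.5,0.5]}'
```

```text
t: 7.7
eef_pos: [0.5973, 0.0835, 0.1309]
orientation: [-3.142, 0.0, -2.517]
wrist_force: [0.0, -0.2, -1.5]
gripper_width: 0.0539
grasp_force: 84.5
t: 8.2
eef_pos: [0.5971, 0.0835, 0.1257]
orientation: [-3.142, 0.0, -2.517]
wrist_force: [0.1, -0.0, -1.4]
gripper_width: 0.0543
grasp_force: 84.5
```

```bash
python3 -m jog '{"dr":[[0,0,0],[0,0,0],[0,0,0]],"slide":[[-0.3,0.8,0],[-0.3,0.8,-1],[-0.3,0.8,-2]],"jaw":[0.5,0.5,0.5]}'; python3 -m jog '{"dr":[[0,0,0],[0,0,0]],"slide":[[0,0,-1],[0,0,-2]],"jaw":[0.5,0.5]}'
```

```text
t: 8.5
eef_pos: [0.5968, 0.0844, 0.1238]
orientation: [-3.142, 0.0, -2.517]
wrist_force: [-0.1, 0.5, -1.1]
gripper_width: 0.0534
grasp_force: 84.5
t: 8.7
eef_pos: [0.5968, 0.0844, 0.1217]
orientation: [3.142, -0.0, -2.517]
wrist_force: [0.3, 0.1, -2.4]
gripper_width: 0.0539
grasp_force: 84.5
```

```bash
python3 -m jog '{"dr":[[0,0,0],[0,0,0]],"slide":[[0,0,-1],[0,0,-2]],"jaw":[0.5,0.5]}'; python3 -m jog '{"dr":[[0,0,0],[0,0,0]],"slide":[[0,0,-0.7],[0,0,-1.4]],"jaw":[0.5,0.5]}'
```

```text
t: 8.9
eef_pos: [0.5968, 0.0844, 0.1197]
orientation: [-3.142, 0.0, -2.517]
wrist_force: [-0.6, 0.6, -2.0]
gripper_width: 0.0541
grasp_force: 84.5
t: 9.1
eef_pos: [0.5972, 0.0844, 0.119]
orientation: [-3.141, 0.001, -2.517]
wrist_force: [-1.7, 0.4, 5.4]
gripper_width: 0.0542
grasp_force: 84.9
```

Contact at an edge height of about 103.5 mm, with a light push of about 7 N. I'll start turning clockwise.

```bash
python3 -m jog '{"dr":[[0,0,-0.08],[0,0,-0.16],[0,0,-0.24],[0,0,-0.32]],"slide":[[0,0,-0.27],[0,0,-0.53],[0,0,-0.8],[0,0,-1.07]],"jaw":[0.5,0.5,0.5,0.5]}'; python3 -c "
from cell import *
s=state();print(s['ft_torque'],s['eef_pos'])"
```

```text
t: 9.5
eef_pos: [0.5973, 0.0844, 0.118]
orientation: [-3.141, 0.001, -2.841]
wrist_force: [0.4, 0.3, 2.5]
gripper_width: 0.054
grasp_force: 84.9
[0.06295162 0.10974894 0.03619443] [0.59727618 0.08435129 0.11802382]
```

```bash
for i in 1; do python3 -m jog '{"dr":[[0,0,-0.08],[0,0,-0.16],[0,0,-0.24],[0,0,-0.32],[0,0,-0.4]],"slide":[[0,0,-0.3],[0,0,-0.57],[0,0,-0.83],[0,0,-1.1],[0,0,-1.37]],"jaw":[0.5,0.5,0.5,0.5,0.5]}'; done; python3 -c "
from cell import *
s=state();print(s['ft_torque'],s['eef_pos'],s['joint_efforts'][5])"
```

```text
t: 10.0
eef_pos: [0.5973, 0.0844, 0.1167]
orientation: [3.141, 0.001, 3.043]
wrist_force: [-1.2, 0.3, 1.1]
gripper_width: 0.0538
grasp_force: 84.9
[0.03818951 0.11781919 0.03012107] [0.59726082 0.08440999 0.11666956] -1.6637463122606277
```

```bash
for i in 1; do python3 -m jog '{"dr":[[0,0,-0.04],[0,0,-0.08],[0,0,-0.12]],"slide":[[0,0,-0.18],[0,0,-0.32],[0,0,-0.45]],"jaw":[0.5,0.5,0.5]}' | sed -n 2,4p; done; python3 -c "
from cell import *
s=state();print(s['ft_torque'],s['joint_efforts'][5])"
python3 -m jog '{"dr":[[0,0,-0.04],[0,0,-0.08],[0,0,-0.12]],"slide":[[0,0,-0.13],[0,0,-0.27],[0,0,-0.4]],"jaw":[0.5,0.5,0.5]}' | sed -n 2,4p; python3 -c "
from cell import *
s=state();print(s['ft_torque'],s['joint_efforts'][5])"
```

```text
eef_pos: [0.5973, 0.0844, 0.1163]
orientation: [3.141, 0.001, 2.924]
wrist_force: [-0.7, -0.1, 2.9]
[0.06481666 0.07831845 0.01310496] -0.8245503343641758
eef_pos: [0.5973, 0.0844, 0.1158]
orientation: [3.141, 0.001, 2.804]
wrist_force: [0.2, -0.7, 2.2]
[ 0.05092278  0.00372471 -0.01294442] -0.8297986350953579
```

```bash
cat > t.py <<'E'
from cell import *
s=state();print(s['ft_torque'].round(3),s['joint_efforts'][5].round(2),s['joint_positions'][5].round(3))
E
python3 -m jog '{"dr":[[0,0,-0.04],[0,0,-0.08],[0,0,-0.12]],"slide":[[0,0,-0.15],[0,0,-0.28],[0,0,-0.42]],"jaw":[0.5,0.5,0.5]}' | sed -n 2,4p; python3 t.py
python3 -m jog '{"dr":[[0,0,-0.04],[0,0,-0.08],[0,0,-0.12]],"slide":[[0,0,-0.15],[0,0,-0.28],[0,0,-0.42]],"jaw":[0.5,0.5,0.5]}' | sed -n 2,4p; python3 t.py
```

```text
eef_pos: [0.5974, 0.0844, 0.1155]
orientation: [3.141, 0.001, 2.684]
wrist_force: [-0.1, 0.2, 2.6]
[0.087 0.031 0.019] -0.83 -1.058
eef_pos: [0.5974, 0.0844, 0.115]
orientation: [3.141, 0.001, 2.564]
wrist_force: [1.0, 0.9, 2.5]
[0.021 0.029 0.004] -0.82 -0.938
```

```bash

python3 -m jog '{"dr":[[0,0,-0.04],[0,0,-0.08],[0,0,-0.12]],"slide":[[0,0,-0.15],[0,0,-0.28],[0,0,-0.42]],"jaw":[0.5,0.5,0.5]}' | sed -n 2,4p; python3 t.py
python3 -m jog '{"dr":[[0,0,-0.04],[0,0,-0.08],[0,0,-0.12]],"slide":[[0,0,-0.15],[0,0,-0.28],[0,0,-0.42]],"jaw":[0.5,0.5,0.5]}' | sed -n 2,4p; python3 t.py
```

```text
eef_pos: [0.5977, 0.0844, 0.115]
orientation: [3.14, 0.002, 2.444]
wrist_force: [-0.5, -0.3, 4.1]
[-0.008  0.009  0.044] -0.8 -0.818
eef_pos: [0.5979, 0.0843, 0.1149]
orientation: [3.14, 0.002, 2.324]
wrist_force: [-0.6, -0.7, 5.6]
[-0.046 -0.01   0.114] -0.8 -0.698
```

```bash
cat > tk.py <<'E'
from cell import *
from h import *
import sys
def ticks(im):
    h=cv2.cvtColor(im,cv2.COLOR_RGB2HSV);m=((h[:,:,1]<90)&(h[:,:,2]>95)).astype(np.uint8)*255
    m[:, :225]=0;m[:,345:]=0;m[:215]=0;m[345:]=0
    for c in cv2.findContours(m,cv2.RETR_EXTERNAL,cv2.CHAIN_APPROX_NONE)[0]:
        if cv2.contourArea(c)>12:
            q=cv2.moments(c);print(round(q["m10"]/q["m00"],1),round(q["m01"]/q["m00"],1),cv2.contourArea(c))
ticks(cv2.imread("pics/w3.png")[:,:,::-1].copy());print("now")
im=grab_frame("wrist")["img"];ticks(im);cv2.imwrite(sys.argv[1],im[:,:,::-1])
E
python3 tk.py pics/w4.png; python3 t.py
```

```text
259.4 331.6 48.5
336.1 286.1 42.5
282.1 289.4 1189.5
251.1 248.5 50.0
now
259.4 331.1 40.0
335.5 286.1 43.0
282.0 289.3 1174.5
250.9 248.4 50.0
333.0 227.4 549.5
237.3 220.6 202.0
[ 0.017  0.021 -0.011] -0.5 -0.695
```

No slip in the grip. Descent stopped as the torque began to rise, so the lid is meeting the gasket and the thread play is being taken up. I'll creep on in smaller steps.

```bash

python3 -m jog '{"dr":[[0,0,-0.02],[0,0,-0.04],[0,0,-0.06],[0,0,-0.08]],"slide":[[0,0,0],[0,0,0],[0,0,0],[0,0,0]],"jaw":[0.5,0.5,0.5,0.5]}' | sed -n 2,4p; python3 t.py
python3 -m jog '{"dr":[[0,0,-0.02],[0,0,-0.04],[0,0,-0.06]],"slide":[[0,0,0],[0,0,0],[0,0,0]],"jaw":[0.5,0.5,0.5]}' | sed -n 2,4p; python3 t.py
```

```text
eef_pos: [0.598, 0.0843, 0.1149]
orientation: [3.139, 0.002, 2.245]
wrist_force: [-0.1, 0.0, 4.5]
[-0.093  0.036  0.033] -0.38 -0.619
eef_pos: [0.598, 0.0843, 0.115]
orientation: [3.139, 0.002, 2.185]
wrist_force: [-0.1, -0.6, 5.3]
[-0.034  0.048  0.031] -0.38 -0.559
```

```bash

python3 -m jog '{"dr":[[0,0,-0.02],[0,0,-0.04],[0,0,-0.06],[0,0,-0.08]],"slide":[[0,0,0],[0,0,0],[0,0,0],[0,0,0]],"jaw":[0.5,0.5,0.5,0.5]}' | sed -n 2,4p; python3 t.py
python3 -m jog '{"dr":[[0,0,-0.02],[0,0,-0.04],[0,0,-0.06],[0,0,-0.08]],"slide":[[0,0,0],[0,0,0],[0,0,0],[0,0,0]],"jaw":[0.5,0.5,0.5,0.5]}' | sed -n 2,4p; python3 t.py
```

```text
eef_pos: [0.598, 0.0843, 0.115]
orientation: [3.139, 0.001, 2.105]
wrist_force: [0.1, -0.5, 5.0]
[-0.07   0.023  0.039] -0.38 -0.479
eef_pos: [0.598, 0.0844, 0.1149]
orientation: [3.139, 0.001, 2.025]
wrist_force: [-0.5, 0.7, 4.8]
[-0.033 -0.003  0.075] -0.35 -0.399
```

```bash

python3 -m jog '{"dr":[[0,0,-0.02],[0,0,-0.04],[0,0,-0.06]],"slide":[[0,0,0],[0,0,0],[0,0,0]],"jaw":[0.5,0.5,0.5]}' | sed -n 2,4p; python3 t.py
python3 -m jog '{"dr":[[0,0,-0.02],[0,0,-0.04],[0,0,-0.06]],"slide":[[0,0,0],[0,0,0],[0,0,0]],"jaw":[0.5,0.5,0.5]}' | sed -n 2,4p; python3 t.py
```

```text
eef_pos: [0.5979, 0.0845, 0.1148]
orientation: [3.139, 0.001, 1.965]
wrist_force: [0.5, -0.1, 5.5]
[ 0.09  -0.063  0.217] -0.23 -0.339
eef_pos: [0.5978, 0.0845, 0.1147]
orientation: [3.139, 0.001, 1.905]
wrist_force: [1.1, 0.3, 5.3]
[ 0.068 -0.104  0.3  ] -0.09 -0.279
```

The torque is now rising: 0.22, then 0.30 N m.

```bash

python3 -m jog '{"dr":[[0,0,-0.02],[0,0,-0.04],[0,0,-0.06]],"slide":[[0,0,0],[0,0,0],[0,0,0]],"jaw":[0.5,0.5,0.5]}' | sed -n 2,4p; python3 t.py
```

```text
eef_pos: [0.5978, 0.0845, 0.1146]
orientation: [3.139, 0.0, 1.845]
wrist_force: [0.3, 0.9, 4.6]
[ 0.08  -0.101  0.518] 0.1 -0.219
```

0.5 N m reached. Release now.

```bash

python3 -m jog '{"dr":[[0,0,0],[0,0,0],[0,0,0],[0,0,0],[0,0,0],[0,0,0],[0,0,0],[0,0,0]],"slide":[[0,0,0],[0,0,0],[0,0,0],[0,0,0],[0,0,0],[0,0,0],[0,0,0],[0,0,0]],"jaw":[0.3,0,-0.4,-0.8,-1,-1,-1,-1]}' ; python3 t.py; python3 tk.py pics/w5.png
```

```text
t: 15.05
eef_pos: [0.5967, 0.0843, 0.1134]
orientation: [-3.141, -0.0, 1.846]
wrist_force: [0.7, -0.5, -0.3]
gripper_width: 0.0852
grasp_force: 0.0
[-0.016 -0.018 -0.003] 0.0 -0.22
259.4 331.6 48.5
336.1 286.1 42.5
282.1 289.4 1189.5
251.1 248.5 50.0
now
261.8 332.9 39.5
337.9 287.9 44.5
284.3 290.9 1192.5
253.1 250.1 53.0
333.6 225.9 499.0
235.9 223.8 411.0
```

The tick pattern hasn't turned, so the lid stayed put on release. I'll retreat and check.

```bash

python3 -m jog '{"dr":[[0,0,0],[0,0,0],[0,0,0],[0,0,0],[0,0,0],[0,0,0],[0,0,0]],"slide":[[0,0,10],[0,0,30],[0,0,60],[0,0,100],[0,0,130],[0,0,130],[0,0,130]],"jaw":[-1,-1,-1,-1,-1,-1,-1]}'
python3 - <<'E'
from cell import *
from h import *
w=grab_frame("wrist")["img"];t=grab_frame("scene")["img"]
a=cv2.resize(w[130:290,200:360],(560,560),interpolation=cv2.INTER_CUBIC)[:,80:480]
b=cv2.resize(t[180:290,280:360],(400,560),interpolation=cv2.INTER_CUBIC)
cv2.imwrite("pics/end.png",np.hstack([a,b])[:,:,::-1])
E
```

```text
t: 15.8
eef_pos: [0.5975, 0.0844, 0.2452]
orientation: [3.139, 0.001, 1.846]
wrist_force: [-0.2, 0.1, -1.4]
gripper_width: 0.0854
grasp_force: 0.0
```

View pics/end.png

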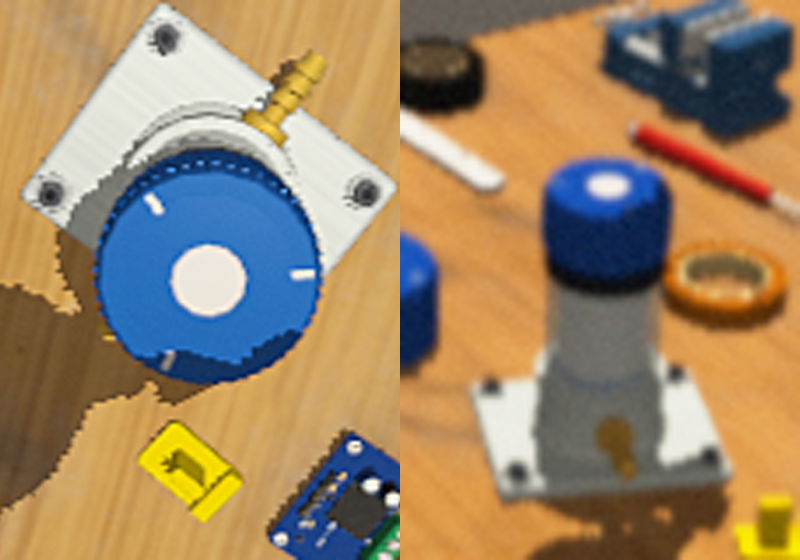

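The lid sits level on the neck, disc at (209,280) in the wrist half and level above the collar in the scene half. The gripper is clear, so I'm handing in.

```bash
python3 -c "
from cell import *
print(job_done())"
```

```text
the job is handed in; nothing more can be done
None
```

The middle-sized blue lid is screwed onto the filter, snug on the gasket at about 0.5 N m. It held when released, the gripper is clear, nothing else was touched, and I handed in at about 16 s on the robot's clock.

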